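Fit the pressing plate on the herb-cake press

TASK

Pick the loose pressing plate up by its wooden handle, thread its drilled brass end over the press's tall guide rod and lower it in hand, level and without dropping it, until its plunger rests flat on the cake inside the steel mould; then let go. Feel your way: nowhere may the plate push on the press, rod or mould with more than about 2.5 kg (25 N). Leave the jar, the mortar and the bowl on the scale where they are.

Things in the scene. Friction and masses are not known exactly. Their poses are not given: they have to be found in the camera images.
- press: Herb-cake press, fixed to the counter. Green base 190 x 90 x 15 mm (local x -145 to +45). Origin on the counter at the centre of the guide rod's shoe; local +x points from the mould to the rod, z up.
- rod_place (a point): Centre of the rod's round shoe, at the height of the rod's tip, 160 mm above the counter. The vertical steel rod is 14 mm thick; its top 15 mm taper to a 3 mm tip. The shoe (48 mm wide, 23 mm high with collar) is eccentric: the rod's axis stands 8 mm off this point, in a direction that no pose shows and that differs each time. It stays firm; find it by feel or sight.
- press_mould (a point): Centre of the unloaded top of the hard herb cake in the mould, 30 mm above the counter, at the press's local x = -90 mm. The cake lies on a sprung bed that gives 0.4 mm per N, 8 mm at most; under the plate's own weight it sinks about 2 to 3 mm. The mould is a steel cup, inner diameter 70 mm, outer 80 mm, rim 40 mm above the counter.
- plate: The loose pressing plate, one rigid part of 0.45 to 0.7 kg; origin and axes as plate_hole. It starts level on the counter, on its plunger and brass end. The plunger, a steel disc 40 mm wide and 26 mm high, is centred at local x = -90 mm under the handle, its underside at local z = 0; a steel bar (26 mm wide, local z 26 to 36 mm) joins it to the brass end.
- plate_hole (a point): Centre of the lower mouth of the hole in the plate's brass end (block 30 x 30 mm, 36 mm high, from this point up). The hole is 16 mm wide, vertical, right through, its mouths chamfered 3 mm. Local z up; local -x points to the handle. With the plate seated and let go, this point is 27 to 28.5 mm above the counter.
- plate_grip (a point): Centre of the upright wooden handle over the plunger: 40 mm along local x, 14 mm thick along local y (grasp across this), 50 mm tall; 61 mm above the plate's underside and 90 mm from the hole's axis. The plate's mass centre lies 10 to 15 mm from the handle's axis towards the hole.
- jar: Amber jar, 68 mm wide, 100 mm tall, origin under its centre. Leave it alone.
- mortar: Brass mortar, 92 mm wide at the rim, 75 mm tall, origin under its centre. Leave it alone.
- bowl: White bowl, 150 mm wide, 55 mm high, on the scale (43 mm high); origin under its centre. Leave it alone.
Mind the look-alikes: they are no part of the job. Leave any black or orange look-alike of the plate alone.

How it is judged:
By the outcome, as a careful person would: the job done as asked, in the order asked, and still so for the second after the job is handed in, with the robot touching nothing.
It also fails if it takes over 72 s, if anything falls off the work surface, if the arm or the gripper's body presses on something with over 40 N, if the wrist force passes 120 N, or if a joint passes its speed limit or range.

ROBOT

A 7-joint arm with a two-finger parallel gripper is mounted at the origin on the work surface. World frame = base frame: x ahead of the robot, y to its left, z up, the work surface at z = 0. Lengths are in m, angles in degrees, forces in N, time in s.
With the tool pointing down it reaches from about 0.4 to 0.85 m from the base axis. Payload 6.9 kg.
Tool frame: the origin (TCP) lies at the very end of the fingers, on their centre line; the grasp point (between the pads) lies 19 mm behind it; z points along the fingers, y is the line along which they close (so a half turn about z gives the same grasp; the last joint's range is limited). The gripper opens to 85 mm and grips with 20 to 120 N. Pads are 22 mm wide; open, the fingers measure 114 mm over their backs; the gripper's body (76 mm by 85 mm) begins 54 mm behind the grasp point. The pads swing forward as they close: fully open they stand 13 mm farther back than shut.
Start: joints at [80.128, 29.078, -13.613, 85.955, 7.202, 65.827, -8.869], TCP at [0.171, -0.601, 0.231] pointing down, gripper open.
Joint ranges: [-176.47, 176.47], [-13.61, 117.27], [-81.72, 77.17], [0.22, 143.17], [-87.28, 267.28], [10, 112.55], [-165.47, 165.47]. Speed limits (degrees/s): [136.94, 136.94, 180, 180, 180, 180, 180].

INTERFACE

Orientations are given as a 3x3 rotation matrix whose columns are the frame's x, y, z axes.
In Python, from workcell import env gives the robot as it stands.
- The arm moves only by the tool step_arm, never from a script. Its argument "commands" is a list of rows, each a list of 3 entries, a list of its own where there are three numbers: the turn, a rotation vector about the tool's x, y, z in units of 6 degrees (1.0 is 6 degrees), then the shift along the tool's x, y, z in mm, then the closure, from 0 (fully open) to 1 (shut). In form: [[[rx, ry, rz], [dx, dy, dz], gripper], ...]. A call has exactly 10 rows; each row is the pose to reach, as a shift and turn from the pose commanded when the call began, along the tool's axes at that moment; what a row does not reach only later rows make up. A row lasts 1/10 s, in which the tool goes at most 50 mm and 8.59 degrees, less where a joint would pass 70% of its speed; a pose out of reach is approached as far as the arm can. A call with a gripper value outside its range is refused whole. The fingers move at their own pace and stop on an object; "squeeze" is the grip in N (left out, the last holds). Time passes only in rows, so rows that repeat a pose let the fingers close, or fill a call up. It gives the time, the measured TCP pose, the force, the opening and the grip force at its end, in the units of the state.
- env.state(): the state, without advancing time (a new reading comes with each control period).
- env.read_camera(name): name is "side" or "top"; returns the picture (400x640x3 uint8, blue, green, red); there is no depth.
- env.get_calibration(name): a dict with "camera_matrix" (3x3 intrinsics, pixels), "k1" (the pictures are not rectified: a ray, as slopes to the right and down, at radius r is drawn at 1 + k1 r^2 times it, then the intrinsics apply), "camera_from_world" (4x4, takes a point from world to camera coordinates). Camera axes: x right, y up, looking along -z (the intrinsics and any distortion apply to the point x, -y, -z); pixel columns grow to the right and rows downward; lengths in m; the calibration is good to about 2 mm. A picture is of the moment at which its call begins. get_calibration takes no time and is no camera call.
- env.job_done(): hands the job in; it is judged then, once.
Trained networks look in the newest picture that a camera, given by its name, has taken for a name from the list of things; names that differ only in an ending like _2 or _b are one class to them, and where a whole thing is asked for, a point or a joint stands for the part that bears it (a point fixed in the world has none). Each returns a list of dicts, best first, with "score" (0 to 1); they miss things now and then, are a little off and sometimes report something else, mostly with a low value. They report only what shows in the picture. A call takes as long as a camera call. They do not tell look-alikes from the thing itself.
- env.boxes_of(camera, name): "box" ([left, top, right, bottom] as shares, 0 to 1, of the picture: columns of its width, rows of its height, round what is visible of it).
- env.place_of(camera, name): "position" ([column, row] as shares, 0 to 1, of the picture: columns of its width, rows of its height: a listed point, or the origin of a listed thing).
The state is a dict: "t": time; "joint_pos": joint angles; "joint_vel": joint speeds; "tau": joint torques, N m; "position": TCP position; "tcp_rot": TCP orientation; "ft_force": force on the tool from outside, world axes, zero at the start; "moment": the same for the moment, N m; "finger_gap": finger opening in m; "grip_force": force on a finger pad.
Only numpy, scipy, OpenCV 4.12 (cv2) and the standard library are available. Lean on these libraries where they do the work, as an engineer would, in place of code of your own. Each camera call takes 0.05 s, during which the arm holds its last target. There are 200 camera calls.

## Working session

There is one attempt and no reset: what is moved stays moved. The work goes in short steps, Python scripts to look and compute and a tool call to move; the robot and the scene stay as the last step left them, time stands still between calls to the robot, and variables do not carry over. Pictures are saved under pics/ and viewed, at most 10 in all, crops included, and the job is handed in when it is done.

Besides the shell and the picture viewer there is one more tool, called after "Call:" by a JSON object that holds its "name" and its "arguments", one argument or row to a line. step_arm: Moves the arm, as the interface text tells. Its arguments: {"type":"object","properties":{"commands":{"type":"array"},"squeeze":{"type":"number"}},"required":["commands"]}

```bash
mkdir -p pics
cat > h.py <<'E'
import numpy as np, cv2
from workcell import env
def ray(cam,u,v):
    c=env.get_calibration(cam);K=np.array(c["camera_matrix"]);T=np.array(c["camera_from_world"])
    x=(u-K[0,2])/K[0,0];y=(v-K[1,2])/K[1,1];rd=np.hypot(x,y);r=rd
    for _ in range(30): r=rd/(1+c["k1"]*r*r)
    s=r/rd if rd>0 else 1
    d=np.array([x*s,-y*s,-1]);R=T[:3,:3];o=-R.T@T[:3,3];d=R.T@d
    return o,d/np.linalg.norm(d)
def onz(cam,u,v,z):
    o,d=ray(cam,u,v);return o+d*(z-o[2])/d[2]
def proj(cam,p):
    c=env.get_calibration(cam);K=np.array(c["camera_matrix"]);T=np.array(c["camera_from_world"])
    q=T[:3,:3]@np.array(p)+T[:3,3];a=np.array([q[0]/-q[2],-q[1]/-q[2]]);a=a*(1+c["k1"]*(a@a))
    return np.array([K[0,0]*a[0]+K[0,2],K[1,1]*a[1]+K[1,2]])
def tri(p1,p2):
    (o1,d1),(o2,d2)=ray("side",*p1),ray("top",*p2)
    A=np.stack([d1,-d2],1);t=np.linalg.lstsq(A,o2-o1,rcond=None)[0]
    a,b=o1+d1*t[0],o2+d2*t[1];return (a+b)/2,np.linalg.norm(a-b)
E
python3 - <<'E'
from h import *
for c in("side","top"):
    cv2.imwrite(f"pics/{c}0.png",env.read_camera(c))
    k=env.get_calibration(c);T=np.array(k["camera_from_world"]);print(c,np.round(-T[:3,:3].T@T[:3,3],3),np.round(T[:3,:3],2).tolist(),k["camera_matrix"][0][0])
    for n in("press","rod_place","press_mould","plate","plate_hole","plate_grip","jar","mortar","bowl"):
        try:print(n,[(np.round(np.array(d["position"])*[640,400],1).tolist(),round(d["score"],2)) for d in env.place_of(c,n)])
        except Exception as e:print(n,e)
s=env.state();print(s)
E
```

```text
side [ 0.252 -0.686  0.959] [[0.86, -0.5, 0.02], [0.36, 0.64, 0.68], [-0.35, -0.58, 0.73]] 409.13187633755905
press [([344.2, 260.7], 0.9), ([318.9, 263.1], 0.54)]
rod_place [([349.8, 223.3], 0.92)]
press_mould [([318.7, 263.2], 0.59)]
plate [([308.2, 168.1], 0.81), ([277.6, 183.5], 0.64)]
plate_hole [([282.0, 207.7], 0.83), ([308.4, 167.5], 0.81), ([278.9, 183.8], 0.72)]
plate_grip [([286.5, 141.5], 0.85), ([248.8, 166.9], 0.78)]
jar [([358.3, 358.4], 0.71)]
mortar [([244.2, 143.8], 0.97)]
bowl [([352.5, 194.1], 0.96)]
top [0.493 0.002 1.327] [[0.01, -1.0, 0.02], [0.99, 0.02, 0.11], [-0.11, 0.02, 0.99]] 416.00409206502593
press [([367.9, 200.6], 0.6)]
rod_place [([374.9, 193.1], 0.73)]
press_mould [([364.6, 224.9], 0.73)]
plate [([254.4, 205.0], 0.93), ([290.4, 220.5], 0.92), ([247.8, 167.9], 0.81), ([368.6, 201.7], 0.4)]
plate_hole [([291.5, 217.2], 0.92), ([249.8, 167.9], 0.75), ([254.6, 208.9], 0.69)]
plate_grip [([220.7, 176.1], 0.94), ([240.2, 231.5], 0.9), ([287.5, 248.5], 0.57)]
jar [([444.2, 237.5], 0.58)]
mortar [([183.7, 208.5], 0.58)]
bowl [([314.4, 152.3], 0.6)]
{'t': 1.0, 'joint_pos': array([ 80.12714293,  29.07778218, -13.6154271 ,  85.95319501,
         7.19951982,  65.8274984 ,  -8.86942226]), 'joint_vel': array([-0.01613716,  0.01322266, -0.0438336 ,  0.07773721,  0.01386009,
       -0.0046697 , -0.09754551]), 'tau': array([-3.61307775e-04, -6.20367694e+01, -2.18504727e+00, -2.49960136e+01,
        1.37967654e-02,  2.32375758e-03, -2.12121392e-06]), 'position': array([ 0.17141697, -0.60103527,  0.23128592]), 'tcp_rot': array([[ 9.61661889e-01,  2.74237866e-01,  6.37674791e-05],
       [ 2.74237864e-01, -9.61661891e-01,  2.87011122e-05],
       [ 6.91936863e-05, -1.01133085e-05, -9.99999998e-01]]), 'ft_force': array([-0.08000745,  0.24562202, -0.25912157]), 'moment': array([-0.05072856, -0.02929574,  0.02508   ]), 'grip_force': 0.0, 'finger_gap': 0.08521083198340833}
```

View pics/side0.png

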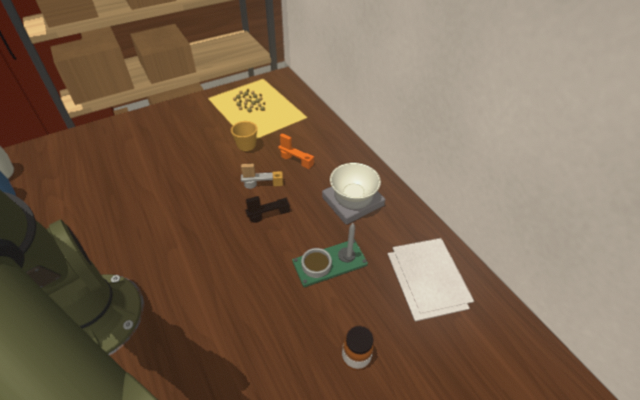

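View pics/top0.png

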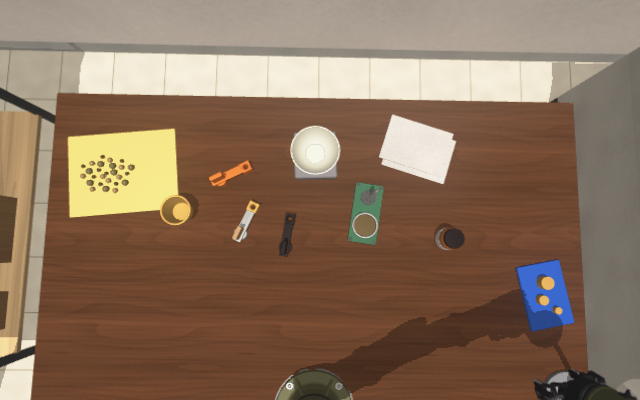

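Three look-alikes. Grey bar with tan handle and brass end: top (246,221), side (262,177). Black: top (288,234), side (266,208). Orange: top (231,173), side (296,152). The grey one matches the steel, wood and brass description, so I'll confirm it in a crop and work out its pose.

Run:
```python
from h import *
a=cv2.imread("pics/top0.png")[190:265,215:315];b=cv2.imread("pics/side0.png")[150:225,230:330]
c=cv2.imread("pics/top0.png")[175:250,325:425];d=cv2.imread("pics/side0.png")[215:290,285:385]
f=lambda x:cv2.resize(x,None,fx=4,fy=4,interpolation=cv2.INTER_CUBIC)
cv2.imwrite("pics/crop0.png",np.vstack([np.hstack([f(a),f(b)]),np.hstack([f(c),f(d)])]))
print("hole",onz("top",254.5,207,0),onz("side",278.9,183.8,0))
print("grip",onz("top",240.2,231.5,.061),onz("side",248.8,166.9,.061),tri((248.8,166.9),(240.2,231.5)))
print("hole",tri((278.9,183.8),(254.6,208.9)))
print("rodp",onz("top",374.9,193.1,.16),onz("side",349.8,223.3,.16),tri((349.8,223.3),(374.9,193.1)))
print("mould",onz("top",364.6,224.9,.03),onz("side",318.7,263.2,.03),tri((318.7,263.2),(364.6,224.9)))
print("press",onz("top",367.9,200.6,.0),onz("side",344.2,260.7,.0))
```

```text
hole [0.6123745  0.19731537 0.        ] [6.12391022e-01 1.90711232e-01 1.11022302e-16]
grip [0.53186858 0.22895282 0.061     ] [0.5390258  0.25002435 0.061     ] (array([0.53117024, 0.22455022, 0.08545582]), np.float64(9.866356645114192e-05))
hole (array([ 0.61035601,  0.19608042, -0.00446255]), np.float64(0.007851289273791098))
rodp [ 0.64313395 -0.16504414  0.16      ] [ 0.64600538 -0.1673898   0.16      ] (array([ 0.64492393, -0.16600458,  0.15867937]), np.float64(0.003534477153051886))
mould [ 0.55920899 -0.15149568  0.03      ] [ 0.56282348 -0.15765345  0.03      ] (array([ 0.56213507, -0.15331267,  0.02399823]), np.float64(0.00566640227115274))
press [ 0.63898616 -0.16539344  0.        ] [ 6.38757050e-01 -1.68616486e-01 -1.11022302e-16]
```

View pics/crop0.png

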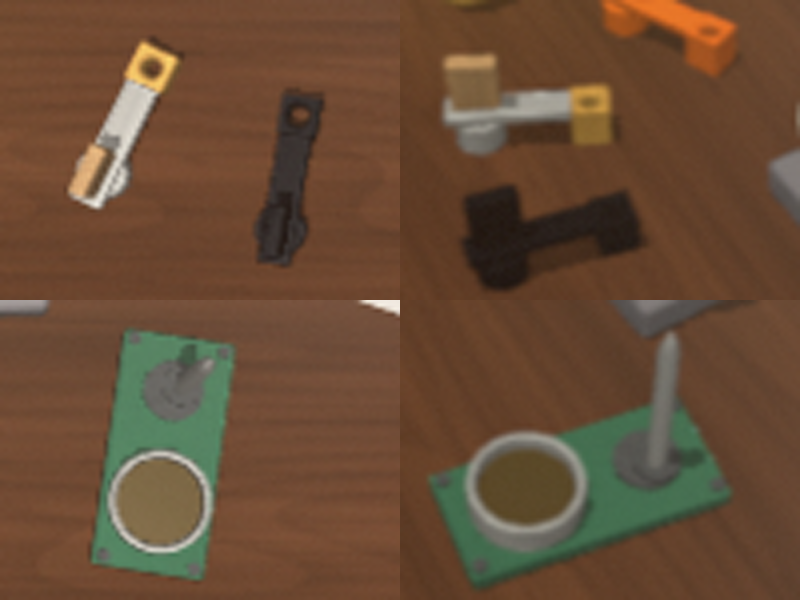

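The crop confirms it. The grey plate has the tan wood handle, a brass end with the hole at top px (253,207), and a steel plunger. The rod tip is at about (377,191) in the top view and (352.7,223.5) in the side view.

Run:
```python
from h import *
P=lambda t,*a:print(t,*[np.round(x,4) for x in a])
P("holetop",onz("top",253,206.7,.036),onz("side",277.7,175.2,.036))
P("rodtip",onz("top",377,190.7,.158),onz("side",352.7,223.5,.158),tri((352.7,223.5),(377,190.7))[0])
P("rodbase",onz("side",349.2,257.7,.023))
P("shoe",onz("top",368.3,197.3,.015),onz("side",347,255,.015))
P("mouldrim",onz("top",365,225.3,.04),onz("side",316.6,261.3,.04))
# segmentation: brass, wood, rod, green
im={c:cv2.imread(f"pics/{c}0.png") for c in("top","side")}
for c,(x0,y0,x1,y1) in {"top":(225,195,268,245),"side":(235,158,290,192)}.items():
    h=cv2.cvtColor(im[c][y0:y1,x0:x1],cv2.COLOR_BGR2HSV).astype(int)
    g=im[c][y0:y1,x0:x1].astype(int)
    m=(h[...,1]<45)&(h[...,2]>110); ys,xs=np.nonzero(m);P(c+" grey",[xs.mean()+x0,ys.mean()+y0,m.sum()])
    m=(h[...,1]>130)&(h[...,2]>150);ys,xs=np.nonzero(m);P(c+" brass",[xs.mean()+x0,ys.mean()+y0,m.sum()]);
    if c=="top":
        r=cv2.minAreaRect(np.stack([xs+x0,ys+y0],1).astype(np.float32));print(r)
# green base rect in top
h=cv2.cvtColor(im["top"],cv2.COLOR_BGR2HSV);m=((h[...,0]>60)&(h[...,0]<90)&(h[...,1]>80)).astype(np.uint8);m[:,:320]=0;m[:,420:]=0
m=cv2.morphologyEx(m,cv2.MORPH_OPEN,np.ones((2,2)))
ys,xs=np.nonzero(m);pts=np.array([onz("top",x,y,.015)[:2] for x,y in zip(xs,ys)])
r=cv2.minAreaRect((pts*1000).astype(np.float32));print("green",r,cv2.boxPoints(r))
```

```text
holetop [0.61   0.1967 0.036 ] [0.6125 0.1946 0.036 ]
rodtip [ 0.6504 -0.1713  0.158 ] [ 0.653  -0.1702  0.158 ] [ 0.6509 -0.1714  0.1602]
rodbase [ 0.6466 -0.1795  0.023 ]
shoe [ 0.6479 -0.1647  0.015 ] [ 0.6495 -0.1646  0.015 ]
mouldrim [ 0.5575 -0.1516  0.04  ] [ 0.5576 -0.1554  0.04  ]
top grey [245.2477 223.8972 214.    ]
top brass [252.4598 206.1149  87.    ]
((252.3000030517578, 206.40000915527344), (10.733125686645508, 10.28591251373291), 26.56505012512207)
side grey [256.405 178.46  200.   ]
side brass [277.0833 174.65    60.    ]
green ((595.2416381835938, -158.94065856933594), (85.82758331298828, 185.5198974609375), 82.04292297363281) [[ 497.43417 -188.60042]
 [ 681.1679  -214.28215]
 [ 693.0491  -129.2809 ]
 [ 509.31537 -103.59917]]
```

```bash
cat >> h.py <<'E'
from scipy.spatial.transform import Rotation as Ro
def mv(p,yaw,s=None):
    "shift (mm, tool axes) and turn (6deg units) from state pose to world p with tool down, tool x at yaw deg"
    s=s or env.state();R=np.array(s["tcp_rot"]);a=np.radians(yaw);c,n=np.cos(a),np.sin(a)
    T=np.array([[c,n,0],[n,-c,0],[0,0,-1.]])
    print("turn",np.round(np.degrees(Ro.from_matrix(R.T@T).as_rotvec())/6,3),"shift",np.round(R.T@(np.array(p)-s["position"])*1000,1))
E
python3 - <<'E'
from h import *
P=lambda t,*a:print(t,*[np.round(x,4) for x in a])
P("handletop",onz("top",237.5,232.5,.086),onz("side",247.5,165,.086),onz("top",240.2,231.5,.086),onz("side",248.8,166.9,.086))
a,b=onz("top",215+155/4,190+92/4,.036),onz("top",215+105/4,190+208/4,.036)
P("edge",a,b,np.degrees(np.arctan2(*(a-b)[[1,0]])))
mv([.5,-.2,.231],-22)
for th in(-19,-22,-25):
    for d in(.07,.11):
        h=np.array([.611,.196]);g=h-d*np.array([np.cos(np.radians(th)),np.sin(np.radians(th))])
        print(th,d,g,proj("top",[*g,.086]),proj("side",[*g,.086]))
E
```

```text
handletop [0.528  0.2323 0.086 ] [0.5309 0.2339 0.086 ] [0.5311 0.2245 0.086 ] [0.531 0.224 0.086]
edge [0.5904 0.1937 0.036 ] [0.5005 0.229  0.036 ] -21.4424
turn [-0.000e+00 -1.000e-03  6.319e+00] shift [ 4.260e+02 -2.956e+02  3.000e-01]
-19 0.07 [0.5448137  0.21878977] [242.29171595 226.89801363] [253.56439816 166.40466781]
-19 0.11 [0.50699296 0.2318125 ] [237.4051222  239.63930489] [240.60023215 167.99989572]
-22 0.07 [0.54609713 0.22222246] [241.14605356 226.44730192] [253.50038896 165.60755012]
-22 0.11 [0.50900978 0.23720673] [235.59871588 238.92734885] [240.53894834 166.73872355]
-25 0.07 [0.54755845 0.22558328] [240.02704036 225.93701023] [253.49853263 164.80814546]
-25 0.11 [0.51130614 0.24248801] [233.83462225 238.12114814] [240.57576129 165.4767525 ]
```

Call:
{"name": "step_arm", "arguments": {
  "commands": [
    [[0, 0, 1], [43, -30, 0], 0.4],
    [[0, 0, 2], [85, -60, 0], 0.4],
    [[0, 0, 3], [128, -90, 0], 0.4],
    [[0, 0, 4], [170, -120, 0], 0.4],
    [[0, 0, 5], [213, -150, 0], 0.4],
    [[0, 0, 6], [256, -180, 0], 0.4],
    [[0, 0, 6.4], [298, -207, 0], 0.4],
    [[0, 0, 6.4], [340, -237, 0], 0.4],
    [[0, 0, 6.4], [383, -266, 0], 0.4],
    [[0, 0, 6.4], [426, -296, 0], 0.4]
  ],
  "squeeze": 80
}}

```text
t: 2.0
position: [0.4891, -0.2124, 0.2316]
tcp_rot: [[0.924, -0.383, 0.001], [-0.383, -0.924, -0.0], [0.001, 0.0, -1.0]]
ft_force: [0.3, -1.0, 0.7]
finger_gap: 0.0517
grip_force: 0.0
```

Run:
```python
from h import *
s=env.state();print(s["t"],s["position"],s["joint_pos"],s["finger_gap"]);mv([.5327,.2292,.13],-23)
```

```text
2.0 [ 0.48910518 -0.21238441  0.23160471] [ 29.13785648  20.827223   -11.75598681  99.82529427   4.81912284
  59.79380147 -96.78557817] 0.05169588806235946
turn [ 0.001 -0.007  0.085] shift [-128.7 -424.7  101.5]
```

Call:
{"name": "step_arm", "arguments": {
  "commands": [
    [[0, 0, 0.1], [-13, -41, 0], 0.4],
    [[0, 0, 0.1], [-27, -82, 0], 0.4],
    [[0, 0, 0.1], [-40, -123, 0], 0.4],
    [[0, 0, 0.1], [-54, -164, 0], 0.4],
    [[0, 0, 0.1], [-67, -205, 0], 0.4],
    [[0, 0, 0.1], [-80, -245, 0], 0.4],
    [[0, 0, 0.1], [-94, -286, 0], 0.4],
    [[0, 0, 0.1], [-107, -327, 20], 0.4],
    [[0, 0, 0.1], [-121, -368, 40], 0.4],
    [[0, 0, 0.1], [-134, -409, 60], 0.4]
  ]
}}

```text
t: 3.0
position: [0.5206, 0.2168, 0.1709]
tcp_rot: [[0.92, -0.392, 0.001], [-0.392, -0.92, 0.0], [0.001, -0.001, -1.0]]
ft_force: [0.8, -1.4, -0.7]
finger_gap: 0.0507
grip_force: 0.0
```

Call:
{"name": "step_arm", "arguments": {
  "commands": [
    [[0, 0, 0], [0, 0, 15], 0.4],
    [[0, 0, 0], [0, 0, 30], 0.4],
    [[0, 0, 0], [0, 0, 40], 0.4],
    [[0, 0, 0], [0, 0, 40], 0.4],
    [[0, 0, 0], [0, 0, 40], 0.4],
    [[0, 0, 0], [0, 0, 40], 0.4],
    [[0, 0, 0], [0, 0, 40], 0.4],
    [[0, 0, 0], [0, 0, 40], 0.4],
    [[0, 0, 0], [0, 0, 40], 0.4],
    [[0, 0, 0], [0, 0, 40], 0.4]
  ]
}}

```text
t: 4.0
position: [0.5206, 0.2151, 0.1315]
tcp_rot: [[0.92, -0.392, 0.0], [-0.392, -0.92, 0.0], [0.0, -0.0, -1.0]]
ft_force: [-0.2, 0.2, -0.3]
finger_gap: 0.0513
grip_force: 0.0
```

Run:
```python
from h import *
a=env.read_camera("top")[190:265,215:315];b=env.read_camera("side")[120:195,210:310]
f=lambda x:cv2.resize(x,None,fx=4,fy=4,interpolation=cv2.INTER_CUBIC)
cv2.imwrite("pics/crop1.png",np.hstack([f(a),f(b)]))
s=env.state();p=s["position"];print(s["t"],p,s["ft_force"]);mv([.5327,.2292,.042],-23)
```

```text
4.1 [0.52062178 0.21507157 0.1313597 ] [-0.11826571 -0.64870857  0.13817672]
turn [-0.001 -0.001 -0.015] shift [  5.6 -17.7  89.4]
```

View pics/crop1.png

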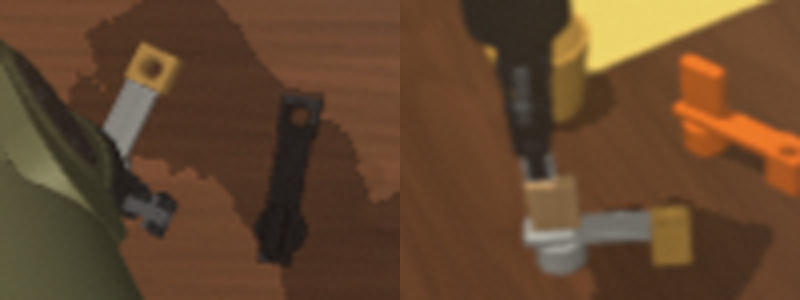

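The gripper is above the handle (side crop fingertips at about (537,165)), still about 18 mm short sideways. I'll correct that and go down.

Call:
{"name": "step_arm", "arguments": {
  "commands": [
    [[0, 0, 0], [3, -9, 0], 0.4],
    [[0, 0, 0], [5.6, -17.7, 0], 0.4],
    [[0, 0, 0], [5.6, -17.7, 10], 0.4],
    [[0, 0, 0], [5.6, -17.7, 25], 0.4],
    [[0, 0, 0], [5.6, -17.7, 40], 0.4],
    [[0, 0, 0], [5.6, -17.7, 55], 0.4],
    [[0, 0, 0], [5.6, -17.7, 70], 0.4],
    [[0, 0, 0], [5.6, -17.7, 80], 0.4],
    [[0, 0, 0], [5.6, -17.7, 88], 0.4],
    [[0, 0, 0], [5.6, -17.7, 88], 0.4]
  ]
}}

```text
t: 5.1
position: [0.5321, 0.2289, 0.0421]
tcp_rot: [[0.92, -0.392, -0.002], [-0.392, -0.92, -0.001], [-0.001, 0.001, -1.0]]
ft_force: [-1.3, 0.2, -0.8]
finger_gap: 0.0513
grip_force: 0.0
```

Run:
```python
from h import *
a=env.read_camera("top")[190:265,215:315];b=env.read_camera("side")[120:195,210:310]
f=lambda x:cv2.resize(x,None,fx=4,fy=4,interpolation=cv2.INTER_CUBIC)
cv2.imwrite("pics/crop2.png",np.hstack([f(a),f(b)]))
s=env.state();p=s["position"];print(s["t"],p,s["ft_force"],s["moment"])
```

```text
5.2 [0.53279524 0.2293013  0.04341905] [ 1.18718967 -0.58316262 -0.30867447] [-0.02790679  0.01211547  0.01215645]
```

View pics/crop2.png

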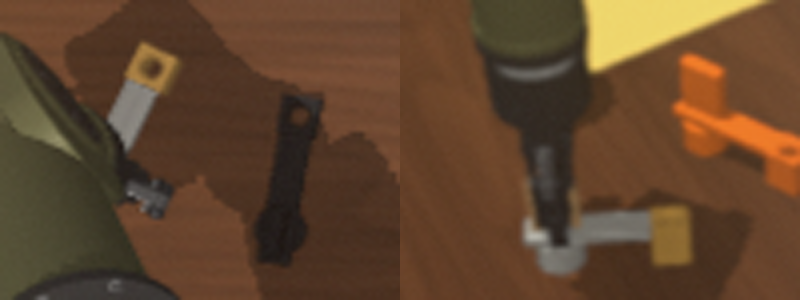

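The side crop shows the near finger in front of the handle, with wood visible on both sides, so the fingers straddle it. Closing now.

Call:
{"name": "step_arm", "arguments": {
  "commands": [
    [[0, 0, 0], [0, 0, -2], 0.5],
    [[0, 0, 0], [0, 0, -2], 0.6],
    [[0, 0, 0], [0, 0, -2], 0.7],
    [[0, 0, 0], [0, 0, -2], 0.75],
    [[0, 0, 0], [0, 0, -2], 0.8],
    [[0, 0, 0], [0, 0, -2], 0.85],
    [[0, 0, 0], [0, 0, -2], 0.9],
    [[0, 0, 0], [0, 0, -2], 0.95],
    [[0, 0, 0], [0, 0, -2], 1],
    [[0, 0, 0], [0, 0, -2], 1]
  ],
  "squeeze": 90
}}

```text
t: 6.2
position: [0.5329, 0.2295, 0.0456]
tcp_rot: [[0.92, -0.392, 0.001], [-0.392, -0.92, 0.001], [0.0, -0.001, -1.0]]
ft_force: [0.4, 1.8, 5.7]
finger_gap: 0.0131
grip_force: 88.1
```

Run:
```python
from h import *
s=env.state();p=s["position"];print(s["t"],p,s["ft_force"],s["moment"],s["grip_force"],s["finger_gap"])
```

```text
6.2 [0.53293326 0.22953745 0.045647  ] [0.38988624 1.75603154 5.74540051] [ 0.6207188  -0.03837912  0.03172921] 88.05201172828674 0.013084301650618503
```

Call:
{"name": "step_arm", "arguments": {
  "commands": [
    [[0, 0, 0], [0, 0, -3], 1],
    [[0, 0, 0], [0, 0, -10], 1],
    [[0, 0, 0], [0, 0, -25], 1],
    [[0, 0, 0], [0, 0, -45], 1],
    [[0, 0, 0], [0, 0, -70], 1],
    [[0, 0, 0], [0, 0, -95], 1],
    [[0, 0, 0], [0, 0, -120], 1],
    [[0, 0, 0], [0, 0, -145], 1],
    [[0, 0, 0], [0, 0, -170], 1],
    [[0, 0, 0], [0, 0, -185], 1]
  ]
}}

```text
t: 7.2
position: [0.5324, 0.2286, 0.2319]
tcp_rot: [[0.92, -0.392, 0.0], [-0.392, -0.92, -0.0], [0.0, 0.0, -1.0]]
ft_force: [-0.6, 0.1, -4.2]
finger_gap: 0.0126
grip_force: 87.9
```

Call:
{"name": "step_arm", "arguments": {
  "commands": [
    [[0, 0, 0], [0, 0, -7], 1],
    [[0, 0, 0], [0, 0, -10], 1],
    [[0, 0, 0], [0, 0, -10], 1],
    [[0, 0, 0], [0, 0, -10], 1],
    [[0, 0, 0], [0, 0, -10], 1],
    [[0, 0, 0], [0, 0, -10], 1],
    [[0, 0, 0], [0, 0, -10], 1],
    [[0, 0, 0], [0, 0, -10], 1],
    [[0, 0, 0], [0, 0, -10], 1],
    [[0, 0, 0], [0, 0, -10], 1]
  ]
}}

```text
t: 8.2
position: [0.5327, 0.2292, 0.2403]
tcp_rot: [[0.92, -0.392, 0.0], [-0.392, -0.92, 0.0], [0.0, -0.0, -1.0]]
ft_force: [-0.6, -0.7, -4.5]
finger_gap: 0.0129
grip_force: 87.9
```

Run:
```python
from h import *
t=env.read_camera("top");d=env.read_camera("side");cv2.imwrite("pics/t3.png",t);cv2.imwrite("pics/s3.png",d)
s=env.state();p=s["position"];R=s["tcp_rot"];print(s["t"],p,s["ft_force"],s["moment"],s["grip_force"],s["finger_gap"]);print(R)
h=p+R@np.array([.085,0,.0455-.036]);print("pred holetop",h,proj("top",h),proj("side",h))
u,v=proj("top",h).astype(int);w,x=proj("side",h).astype(int)
f=lambda x:cv2.resize(x,(400,300),interpolation=cv2.INTER_CUBIC)
print(u,v,w,x)
cv2.imwrite("pics/crop3.png",np.hstack([f(t[v-30:v+45,u-50:u+50]),f(d[x-35:x+40,w-60:w+40])]))
for c in("top","side"):print([(np.round(np.array(e["position"])*[640,400],1).tolist(),round(e["score"],2)) for e in env.place_of(c,"plate_hole")])
```

```text
8.3 [0.53268398 0.22917222 0.24033972] [ 0.44079817  0.0666118  -4.95087064] [ 0.03206246 -0.02479389  0.03097175] 87.864750623703 0.013112725288768131
[[ 9.19918434e-01 -3.92109767e-01  7.73979394e-05]
 [-3.92109772e-01 -9.19918432e-01  6.87780783e-05]
 [ 4.42312349e-05 -9.36187104e-05 -9.99999995e-01]]
pred holetop [0.61087779 0.19584354 0.23084348] [242.37794845 199.54893146] [272.55758866 126.56537596]
242 199 272 126
[([290.3, 217.7], 0.89), ([246.6, 199.5], 0.8), ([247.4, 167.2], 0.78)]
[([307.2, 168.5], 0.62), ([274.2, 135.9], 0.6), ([283.0, 210.0], 0.6)]
```

View pics/crop3.png

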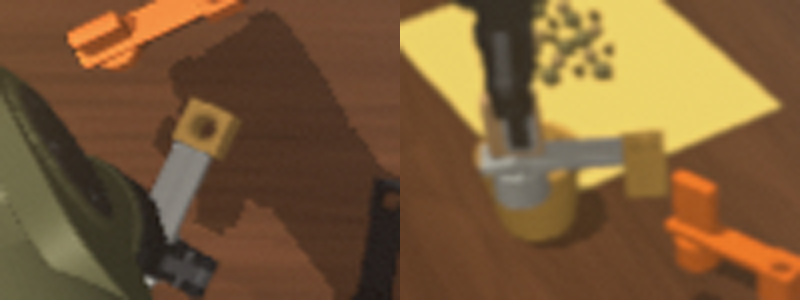

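Top crop shows the hole's upper mouth at about (243,200.5), side crop at about (273,126). Both are within 1 px of the prediction, and the plate hangs level. Next, carry it to above the rod.

Call:
{"name": "step_arm", "arguments": {
  "commands": [
    [[0, 0, -0.1], [5, 9, 0], 1],
    [[0, 0, -0.3], [15, 28, 0], 1],
    [[0, 0, -0.5], [27, 52, 0], 1],
    [[0, 0, -0.7], [41, 77, 0], 1],
    [[0, 0, -0.9], [55, 103, 0], 1],
    [[0, 0, -1.1], [69, 129, 0], 1],
    [[0, 0, -1.3], [83, 155, 0], 1],
    [[0, 0, -1.5], [97, 180, 0], 1],
    [[0, 0, -1.7], [111, 206, 0], 1],
    [[0, 0, -1.9], [125, 232, 0], 1]
  ]
}}

```text
t: 9.4
position: [0.5564, -0.0355, 0.2404]
tcp_rot: [[0.979, -0.202, 0.0], [-0.202, -0.979, -0.0], [0.0, 0.0, -1.0]]
ft_force: [1.4, 0.0, -4.2]
finger_gap: 0.0129
grip_force: 87.9
```

Run:
```python
from h import *
s=env.state();print(s["t"],s["position"]);mv([.5673,-.1556,.24],-10.6)
```

```text
9.4 [ 0.55644912 -0.03549137  0.24042171]
turn [ 0.004 -0.002 -0.174] shift [ 34.9 115.4   0.5]
```

Call:
{"name": "step_arm", "arguments": {
  "commands": [
    [[0, 0, -0.05], [6, 20, 0], 1],
    [[0, 0, -0.1], [12, 40, 0], 1],
    [[0, 0, -0.15], [18, 60, 0], 1],
    [[0, 0, -0.17], [24, 80, 0], 1],
    [[0, 0, -0.17], [30, 98, 0], 1],
    [[0, 0, -0.17], [33, 110, 0], 1],
    [[0, 0, -0.17], [35, 116, 0], 1],
    [[0, 0, -0.17], [35, 116, 0], 1],
    [[0, 0, -0.17], [35, 116, 0], 1],
    [[0, 0, -0.17], [35, 116, 0], 1]
  ]
}}

```text
t: 10.4
position: [0.5676, -0.1526, 0.2404]
tcp_rot: [[0.983, -0.183, 0.0], [-0.183, -0.983, 0.001], [-0.0, -0.001, -1.0]]
ft_force: [-0.6, -0.6, -5.3]
finger_gap: 0.0131
grip_force: 88.0
```

Run:
```python
from h import *
t=env.read_camera("top");d=env.read_camera("side");cv2.imwrite("pics/t4.png",t);cv2.imwrite("pics/s4.png",d)
s=env.state();p=s["position"];R=s["tcp_rot"];print(s["t"],p,s["ft_force"],s["moment"]);mv([.5673,-.1556,.24],-10.6)
h=p+R@np.array([.085,0,.0455-.036]);hb=h-[0,0,.036]
print("holetop",h,proj("top",h),proj("side",h),"holebot",proj("side",hb),"rodtip est",proj("side",[.6508,-.1712,.16]),proj("top",[.6508,-.1712,.16]))
u,v=proj("top",h).astype(int);w,x=proj("side",h).astype(int);print(u,v,w,x)
f=lambda x:cv2.resize(x,(400,480),interpolation=cv2.INTER_CUBIC)
cv2.imwrite("pics/crop4.png",np.hstack([f(t[v-30:v+30,u-25:u+25]),f(d[x-20:x+40,w-25:w+25])]))
```

```text
10.5 [ 0.56755423 -0.15290805  0.24040526] [-0.82658092 -0.68997898 -4.7182019 ] [ 0.00792449  0.01940367 -0.02057879]
turn [-0.004 -0.     0.004] shift [0.2 2.7 0.4]
holetop [ 0.6511112  -0.16850664  0.23090962] [379.99521891 186.83225696] [353.74205751 204.06155399] holebot [352.70580288 213.82974355] rodtip est [352.23062774 223.59592295] [377.0672554 190.4555596]
379 186 353 204
```

View pics/crop4.png

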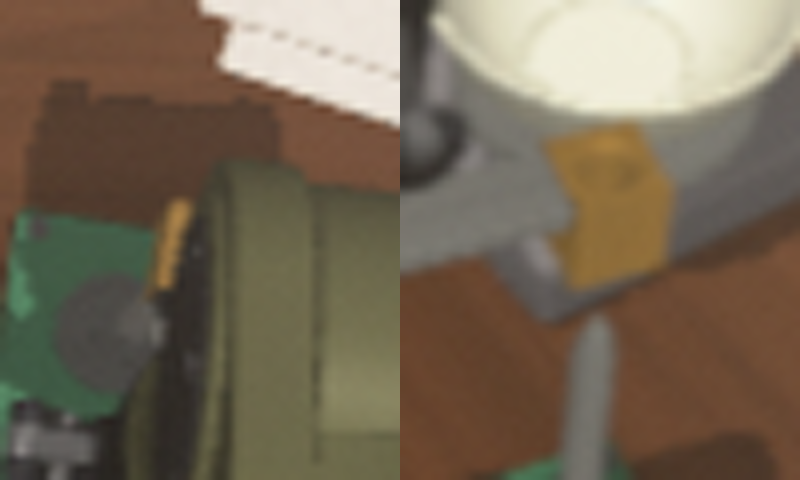

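Side crop: hole mouth at (354,205), rod tip at (353,224), so they are nearly in line. I'll correct 2.7 mm sideways and lower to just above the tip.

Call:
{"name": "step_arm", "arguments": {
  "commands": [
    [[0, 0, 0], [0, 1.5, 0], 1],
    [[0, 0, 0], [0.2, 2.7, 4], 1],
    [[0, 0, 0], [0.2, 2.7, 8], 1],
    [[0, 0, 0], [0.2, 2.7, 12], 1],
    [[0, 0, 0], [0.2, 2.7, 16], 1],
    [[0, 0, 0], [0.2, 2.7, 20], 1],
    [[0, 0, 0], [0.2, 2.7, 24], 1],
    [[0, 0, 0], [0.2, 2.7, 28], 1],
    [[0, 0, 0], [0.2, 2.7, 30], 1],
    [[0, 0, 0], [0.2, 2.7, 30], 1]
  ]
}}

```text
t: 11.5
position: [0.567, -0.1566, 0.2099]
tcp_rot: [[0.983, -0.185, -0.001], [-0.185, -0.983, 0.0], [-0.001, -0.0, -1.0]]
ft_force: [0.4, 0.2, -4.5]
finger_gap: 0.0129
grip_force: 88.0
```

```bash
cat >> h.py <<'E'
def st():
    s=env.state();R=s["tcp_rot"];p=s["position"];h=p+R@np.array([.085,0,.0455])
    print("t",round(s["t"],2),"p",np.round(p*1000,1),"hole",np.round(h*1000,1),"F",np.round(s["ft_force"],1),"Ftool",np.round(R.T@s["ft_force"],1),"Mtool",np.round(R.T@s["moment"],2),"yaw",np.round(np.degrees(np.arctan2(R[1,0],R[0,0])),1))
    return s
E
python3 - <<'E'
from h import *
d=env.read_camera("side");s=st()
p=s["position"];R=s["tcp_rot"];h=p+R@np.array([.085,0,.0455]);w,x=proj("side",h).astype(int);print(w,x)
f=lambda x:cv2.resize(x,(600,600),interpolation=cv2.INTER_CUBIC)
cv2.imwrite("pics/crop5.png",f(d[x-30:x+20,w-25:w+25]))
E
```

```text
t 11.55 p [ 567.1 -156.6  210.2] hole [ 650.7 -172.4  164.7] F [-0.1 -0.2 -4.4] Ftool [-0.1  0.2  4.4] Mtool [-0.   -0.03  0.02] yaw -10.7
352 222
```

View pics/crop5.png

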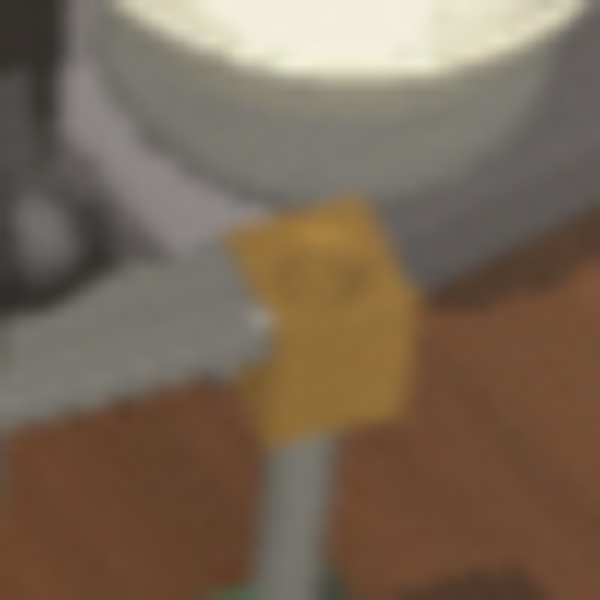

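The side crop shows the rod axis (x≈302 at y=440) in line with the hole's projected axis (≈305). Lowering by feel.

Call:
{"name": "step_arm", "arguments": {
  "commands": [
    [[0, 0, 0], [0, 0, 1], 1],
    [[0, 0, 0], [0, 0, 2], 1],
    [[0, 0, 0], [0, 0, 3], 1],
    [[0, 0, 0], [0, 0, 4], 1],
    [[0, 0, 0], [0, 0, 5], 1],
    [[0, 0, 0], [0, 0, 6], 1],
    [[0, 0, 0], [0, 0, 7], 1],
    [[0, 0, 0], [0, 0, 8], 1],
    [[0, 0, 0], [0, 0, 8], 1],
    [[0, 0, 0], [0, 0, 8], 1]
  ]
}}

```text
t: 12.55
position: [0.5672, -0.1566, 0.2023]
tcp_rot: [[0.983, -0.185, -0.0], [-0.185, -0.983, 0.0], [-0.0, -0.0, -1.0]]
ft_force: [0.4, 0.4, -4.6]
finger_gap: 0.013
grip_force: 88.0
```

```bash
python3 -c "
from h import *
st()"
```

```text
t 12.55 p [ 567.2 -156.6  202.3] hole [ 650.7 -172.4  156.8] F [ 0.4  0.4 -4.6] Ftool [ 0.3 -0.5  4.6] Mtool [ 0.02 -0.02 -0.05] yaw -10.7
```

Call:
{"name": "step_arm", "arguments": {
  "commands": [
    [[0, 0, 0], [0, 0, 1], 1],
    [[0, 0, 0], [0, 0, 2], 1],
    [[0, 0, 0], [0, 0, 3], 1],
    [[0, 0, 0], [0, 0, 4], 1],
    [[0, 0, 0], [0, 0, 5], 1],
    [[0, 0, 0], [0, 0, 5], 1],
    [[0, 0, 0], [0, 0, 5], 1],
    [[0, 0, 0], [0, 0, 5], 1],
    [[0, 0, 0], [0, 0, 5], 1],
    [[0, 0, 0], [0, 0, 5], 1]
  ]
}}

```text
t: 13.55
position: [0.5672, -0.1567, 0.1973]
tcp_rot: [[0.983, -0.185, 0.0], [-0.185, -0.983, -0.0], [0.0, -0.0, -1.0]]
ft_force: [-0.2, -0.5, -4.3]
finger_gap: 0.013
grip_force: 88.0
```

```bash
python3 -c "
from h import *
st()"
```

```text
t 13.55 p [ 567.2 -156.7  197.3] hole [ 650.7 -172.4  151.8] F [-0.2 -0.5 -4.3] Ftool [-0.1  0.6  4.3] Mtool [-0.01  0.01  0.02] yaw -10.7
```

Still clear at 8 mm below the tip height. Continuing.

Call:
{"name": "step_arm", "arguments": {
  "commands": [
    [[0, 0, 0], [0, 0, 0.5], 1],
    [[0, 0, 0], [0, 0, 1], 1],
    [[0, 0, 0], [0, 0, 1.5], 1],
    [[0, 0, 0], [0, 0, 2], 1],
    [[0, 0, 0], [0, 0, 2.5], 1],
    [[0, 0, 0], [0, 0, 3], 1],
    [[0, 0, 0], [0, 0, 3.5], 1],
    [[0, 0, 0], [0, 0, 4], 1],
    [[0, 0, 0], [0, 0, 4], 1],
    [[0, 0, 0], [0, 0, 4], 1]
  ]
}}

```text
t: 14.55
position: [0.5672, -0.1566, 0.1933]
tcp_rot: [[0.983, -0.185, 0.0], [-0.185, -0.983, 0.0], [0.0, -0.0, -1.0]]
ft_force: [0.7, 0.2, -4.6]
finger_gap: 0.013
grip_force: 88.0
```

```bash
python3 -c "
from h import *
st()"
```

```text
t 14.55 p [ 567.2 -156.6  193.3] hole [ 650.8 -172.3  147.8] F [ 0.7  0.2 -4.6] Ftool [ 0.6 -0.3  4.6] Mtool [ 0.07  0.06 -0.04] yaw -10.7
```

Call:
{"name": "step_arm", "arguments": {
  "commands": [
    [[0, 0, 0], [0, 0, 0.5], 1],
    [[0, 0, 0], [0, 0, 1], 1],
    [[0, 0, 0], [0, 0, 1.5], 1],
    [[0, 0, 0], [0, 0, 2], 1],
    [[0, 0, 0], [0, 0, 2.5], 1],
    [[0, 0, 0], [0, 0, 3], 1],
    [[0, 0, 0], [0, 0, 3], 1],
    [[0, 0, 0], [0, 0, 3], 1],
    [[0, 0, 0], [0, 0, 3], 1],
    [[0, 0, 0], [0, 0, 3], 1]
  ]
}}

```text
t: 15.55
position: [0.5675, -0.1564, 0.1904]
tcp_rot: [[0.983, -0.185, 0.001], [-0.185, -0.983, 0.0], [0.001, -0.0, -1.0]]
ft_force: [2.2, 2.4, -2.9]
finger_gap: 0.0128
grip_force: 88.1
```

```bash
python3 -c "
from h import *
st()"
```

```text
t 15.55 p [ 567.5 -156.4  190.4] hole [ 651.1 -172.1  144.9] F [ 2.2  2.4 -2.9] Ftool [ 1.7 -2.7  2.9] Mtool [ 0.64  0.59 -0.23] yaw -10.6
```

First touch: the rod pushes the hole towards +x,+y at about 3 N, so the hole is about 2 mm off. Shifting to suit.

Call:
{"name": "step_arm", "arguments": {
  "commands": [
    [[0, 0, 0], [0.6, -0.8, 0], 1],
    [[0, 0, 0], [1.2, -1.6, 0], 1],
    [[0, 0, 0], [1.4, -2.1, 0], 1],
    [[0, 0, 0], [1.4, -2.1, 0], 1],
    [[0, 0, 0], [1.4, -2.1, 0.5], 1],
    [[0, 0, 0], [1.4, -2.1, 1], 1],
    [[0, 0, 0], [1.4, -2.1, 1.5], 1],
    [[0, 0, 0], [1.4, -2.1, 2], 1],
    [[0, 0, 0], [1.4, -2.1, 2], 1],
    [[0, 0, 0], [1.4, -2.1, 2], 1]
  ]
}}

```text
t: 16.55
position: [0.5689, -0.1548, 0.1883]
tcp_rot: [[0.983, -0.185, -0.0], [-0.185, -0.983, 0.0], [-0.0, -0.0, -1.0]]
ft_force: [0.6, -1.5, -4.2]
finger_gap: 0.0132
grip_force: 88.0
```

```bash
python3 -c "
from h import *
st()"
```

```text
t 16.55 p [ 568.9 -154.8  188.3] hole [ 652.5 -170.6  142.8] F [ 0.6 -1.5 -4.2] Ftool [0.8 1.4 4.2] Mtool [ 0.02 -0.01  0.04] yaw -10.7
```

Call:
{"name": "step_arm", "arguments": {
  "commands": [
    [[0, 0, 0], [0, 0, 0.5], 1],
    [[0, 0, 0], [0, 0, 1], 1],
    [[0, 0, 0], [0, 0, 1.5], 1],
    [[0, 0, 0], [0, 0, 2], 1],
    [[0, 0, 0], [0, 0, 2.5], 1],
    [[0, 0, 0], [0, 0, 3], 1],
    [[0, 0, 0], [0, 0, 3.5], 1],
    [[0, 0, 0], [0, 0, 4], 1],
    [[0, 0, 0], [0, 0, 4], 1],
    [[0, 0, 0], [0, 0, 4], 1]
  ]
}}

```text
t: 17.55
position: [0.5689, -0.1549, 0.1843]
tcp_rot: [[0.983, -0.185, 0.0], [-0.185, -0.983, 0.0], [0.0, -0.0, -1.0]]
ft_force: [-0.1, -0.0, -4.2]
finger_gap: 0.0131
grip_force: 88.0
```

```bash
python3 -c "
from h import *
st()"
```

```text
t 17.55 p [ 568.9 -154.9  184.3] hole [ 652.5 -170.6  138.8] F [-0.1 -0.  -4.2] Ftool [-0.1  0.   4.2] Mtool [-0.04 -0.03 -0.03] yaw -10.7
```

The hole is fully on the rod and running free. Continuing down.

Call:
{"name": "step_arm", "arguments": {
  "commands": [
    [[0, 0, 0], [0, 0, 2], 1],
    [[0, 0, 0], [0, 0, 4], 1],
    [[0, 0, 0], [0, 0, 6.5], 1],
    [[0, 0, 0], [0, 0, 9], 1],
    [[0, 0, 0], [0, 0, 11.5], 1],
    [[0, 0, 0], [0, 0, 14], 1],
    [[0, 0, 0], [0, 0, 16.5], 1],
    [[0, 0, 0], [0, 0, 19], 1],
    [[0, 0, 0], [0, 0, 20], 1],
    [[0, 0, 0], [0, 0, 20], 1]
  ]
}}

```text
t: 18.55
position: [0.5689, -0.1548, 0.1641]
tcp_rot: [[0.983, -0.185, -0.0], [-0.185, -0.983, 0.0], [-0.0, -0.0, -1.0]]
ft_force: [0.5, 1.5, -4.2]
finger_gap: 0.0132
grip_force: 88.0
```

```bash
python3 -c "
from h import *
st()"
```

```text
t 18.55 p [ 568.9 -154.8  164.1] hole [ 652.4 -170.5  118.6] F [ 0.5  1.5 -4.2] Ftool [ 0.2 -1.6  4.2] Mtool [ 0.   -0.02  0.03] yaw -10.7
```

Call:
{"name": "step_arm", "arguments": {
  "commands": [
    [[0, 0, 0], [0, 0, 2], 1],
    [[0, 0, 0], [0, 0, 5], 1],
    [[0, 0, 0], [0, 0, 8], 1],
    [[0, 0, 0], [0, 0, 12], 1],
    [[0, 0, 0], [0, 0, 16], 1],
    [[0, 0, 0], [0, 0, 20], 1],
    [[0, 0, 0], [0, 0, 24], 1],
    [[0, 0, 0], [0, 0, 27], 1],
    [[0, 0, 0], [0, 0, 29], 1],
    [[0, 0, 0], [0, 0, 30], 1]
  ]
}}

```text
t: 19.55
position: [0.5689, -0.1549, 0.1341]
tcp_rot: [[0.983, -0.185, -0.0], [-0.185, -0.983, 0.0], [-0.0, -0.0, -1.0]]
ft_force: [-0.8, -0.4, -5.7]
finger_gap: 0.0133
grip_force: 88.0
```

```bash
python3 -c "
from h import *
st()"
```

```text
t 19.55 p [ 568.9 -154.9  134.1] hole [ 652.4 -170.6   88.5] F [-0.8 -0.4 -5.7] Ftool [-0.7  0.5  5.7] Mtool [ 0.01 -0.03 -0.01] yaw -10.7
```

Call:
{"name": "step_arm", "arguments": {
  "commands": [
    [[0, 0, 0], [0, 0, 2], 1],
    [[0, 0, 0], [0, 0, 5], 1],
    [[0, 0, 0], [0, 0, 9], 1],
    [[0, 0, 0], [0, 0, 14], 1],
    [[0, 0, 0], [0, 0, 19], 1],
    [[0, 0, 0], [0, 0, 24], 1],
    [[0, 0, 0], [0, 0, 29], 1],
    [[0, 0, 0], [0, 0, 33], 1],
    [[0, 0, 0], [0, 0, 36], 1],
    [[0, 0, 0], [0, 0, 37], 1]
  ]
}}

```text
t: 20.55
position: [0.5688, -0.1548, 0.0969]
tcp_rot: [[0.983, -0.185, -0.0], [-0.185, -0.983, 0.0], [-0.001, -0.0, -1.0]]
ft_force: [0.1, 0.2, -4.9]
finger_gap: 0.0129
grip_force: 88.0
```

Run:
```python
from h import *
s=st();d=env.read_camera("side")
p=s["position"];w,x=proj("side",p).astype(int);print(w,x)
cv2.imwrite("pics/crop6.png",cv2.resize(d[x-30:x+45,w-40:w+60],(800,600),interpolation=cv2.INTER_CUBIC))
```

```text
t 20.55 p [ 568.8 -154.8   96.9] hole [ 652.3 -170.5   51.3] F [ 0.1  0.2 -4.9] Ftool [ 0.1 -0.2  4.9] Mtool [-0.01 -0.06  0.01] yaw -10.7
320 246
```

View pics/crop6.png

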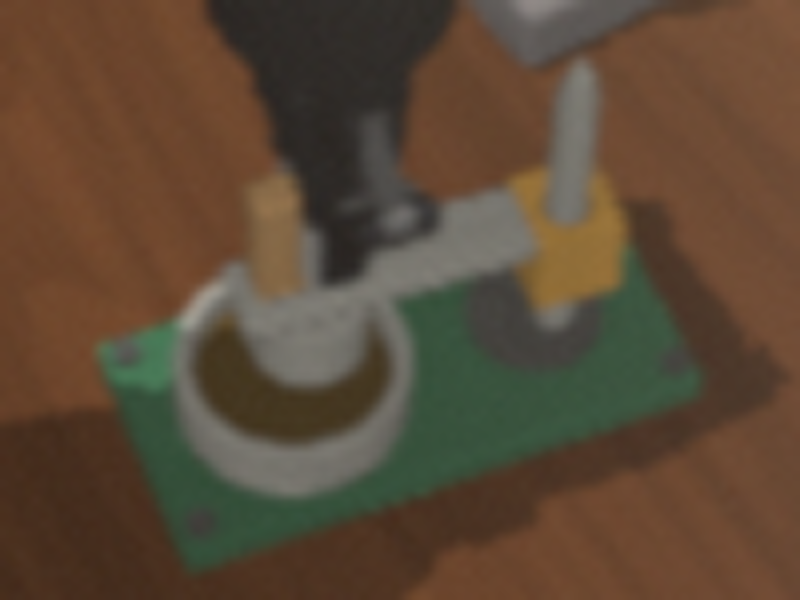

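The rod comes up through the brass block at (575,210) and the plunger (305,350) is over the cake, inside the rim. Lowering further.

Call:
{"name": "step_arm", "arguments": {
  "commands": [
    [[0, 0, 0], [0, 0, 2], 1],
    [[0, 0, 0], [0, 0, 4], 1],
    [[0, 0, 0], [0, 0, 6], 1],
    [[0, 0, 0], [0, 0, 8], 1],
    [[0, 0, 0], [0, 0, 10], 1],
    [[0, 0, 0], [0, 0, 12], 1],
    [[0, 0, 0], [0, 0, 14], 1],
    [[0, 0, 0], [0, 0, 16], 1],
    [[0, 0, 0], [0, 0, 17.5], 1],
    [[0, 0, 0], [0, 0, 18], 1]
  ]
}}

```text
t: 21.6
position: [0.5688, -0.1548, 0.0791]
tcp_rot: [[0.983, -0.185, -0.0], [-0.185, -0.983, 0.0], [-0.0, -0.0, -1.0]]
ft_force: [0.7, 0.5, -4.9]
finger_gap: 0.0127
grip_force: 88.0
```

```bash
python3 -c "
from h import *
st()"
```

```text
t 21.6 p [ 568.8 -154.8   79.1] hole [ 652.4 -170.5   33.5] F [ 0.7  0.5 -4.9] Ftool [ 0.6 -0.7  4.9] Mtool [-0.02  0.03 -0.  ] yaw -10.7
```

Call:
{"name": "step_arm", "arguments": {
  "commands": [
    [[0, 0, 0], [0, 0, 0.7], 1],
    [[0, 0, 0], [0, 0, 1.4], 1],
    [[0, 0, 0], [0, 0, 2.1], 1],
    [[0, 0, 0], [0, 0, 2.8], 1],
    [[0, 0, 0], [0, 0, 3.5], 1],
    [[0, 0, 0], [0, 0, 4], 1],
    [[0, 0, 0], [0, 0, 4.5], 1],
    [[0, 0, 0], [0, 0, 5], 1],
    [[0, 0, 0], [0, 0, 5], 1],
    [[0, 0, 0], [0, 0, 5], 1]
  ]
}}

```text
t: 22.6
position: [0.569, -0.1549, 0.0744]
tcp_rot: [[0.983, -0.185, 0.0], [-0.185, -0.983, -0.0], [0.0, -0.0, -1.0]]
ft_force: [-0.9, -0.3, -1.7]
finger_gap: 0.0128
grip_force: 88.0
```

```bash
python3 -c "
from h import *
st()"
```

```text
t 22.6 p [ 569.  -154.9   74.4] hole [ 652.5 -170.6   28.9] F [-0.9 -0.3 -1.7] Ftool [-0.8  0.5  1.7] Mtool [-0.07 -0.2   0.  ] yaw -10.7
```

The plunger is on the cake, carrying about 3 N of roughly 4.8 N. Another 0.8 mm to hand over the weight.

Call:
{"name": "step_arm", "arguments": {
  "commands": [
    [[0, 0, 0], [0, 0, 0.2], 1],
    [[0, 0, 0], [0, 0, 0.4], 1],
    [[0, 0, 0], [0, 0, 0.6], 1],
    [[0, 0, 0], [0, 0, 0.8], 1],
    [[0, 0, 0], [0, 0, 0.9], 1],
    [[0, 0, 0], [0, 0, 0.9], 1],
    [[0, 0, 0], [0, 0, 0.9], 1],
    [[0, 0, 0], [0, 0, 0.9], 1],
    [[0, 0, 0], [0, 0, 0.9], 1],
    [[0, 0, 0], [0, 0, 0.9], 1]
  ]
}}

```text
t: 23.6
position: [0.569, -0.1549, 0.0734]
tcp_rot: [[0.983, -0.185, 0.0], [-0.185, -0.983, -0.0], [0.0, 0.0, -1.0]]
ft_force: [-0.8, -0.3, 0.4]
finger_gap: 0.0131
grip_force: 88.3
```

```bash
python3 -c "
from h import *
st()"
```

```text
t 23.6 p [ 569.  -154.9   73.4] hole [ 652.5 -170.6   27.9] F [-0.8 -0.3  0.4] Ftool [-0.7  0.5 -0.4] Mtool [-0.03 -0.28 -0.06] yaw -10.7
```

Call:
{"name": "step_arm", "arguments": {
  "commands": [
    [[0, 0, 0], [0, 0, 0], 0.95],
    [[0, 0, 0], [0, 0, 0], 0.88],
    [[0, 0, 0], [0, 0, 0], 0.85],
    [[0, 0, 0], [0, 0, 0], 0.8],
    [[0, 0, 0], [0, 0, 0], 0.75],
    [[0, 0, 0], [0, 0, 0], 0.7],
    [[0, 0, 0], [0, 0, 0], 0.6],
    [[0, 0, 0], [0, 0, 0], 0.5],
    [[0, 0, 0], [0, 0, 0], 0.4],
    [[0, 0, 0], [0, 0, 0], 0.4]
  ],
  "squeeze": 20
}}

```text
t: 24.6
position: [0.569, -0.1549, 0.0734]
tcp_rot: [[0.983, -0.185, 0.0], [-0.185, -0.983, 0.0], [0.0, -0.0, -1.0]]
ft_force: [0.4, -0.7, -0.3]
finger_gap: 0.0512
grip_force: 0.0
```

```bash
python3 -c "
from h import *
s=st();print(s['finger_gap'],s['grip_force'])"
```

```text
t 24.6 p [ 569.  -154.9   73.4] hole [ 652.5 -170.6   27.9] F [ 0.4 -0.7 -0.3] Ftool [0.6 0.6 0.3] Mtool [ 0.01  0.02 -0.02] yaw -10.7
0.05123372501585943 0.0
```

Released. Straight up, well clear.

Call:
{"name": "step_arm", "arguments": {
  "commands": [
    [[0, 0, 0], [0, 0, -8], 0.4],
    [[0, 0, 0], [0, 0, -20], 0.4],
    [[0, 0, 0], [0, 0, -35], 0.4],
    [[0, 0, 0], [0, 0, -55], 0.4],
    [[0, 0, 0], [0, 0, -75], 0.4],
    [[0, 0, 0], [0, 0, -95], 0.4],
    [[0, 0, 0], [0, 0, -115], 0.4],
    [[0, 0, 0], [0, 0, -135], 0.4],
    [[0, 0, 0], [0, 0, -150], 0.4],
    [[0, 0, 0], [0, 0, -150], 0.4]
  ]
}}

```text
t: 25.6
position: [0.5702, -0.155, 0.2267]
tcp_rot: [[0.983, -0.185, 0.005], [-0.185, -0.983, -0.001], [0.005, 0.0, -1.0]]
ft_force: [0.7, -0.7, -1.2]
finger_gap: 0.0515
grip_force: 0.0
```

Run:
```python
from h import *
s=st();d=env.read_camera("side")
cv2.imwrite("pics/crop7.png",cv2.resize(d[210:300,270:390],(800,600),interpolation=cv2.INTER_CUBIC))
h=np.array([.6525,-.1706]);u=np.array([.983,-.185]);g=h-.09*u
print("pred grip px",proj("side",[*g,.089]),"holetop",proj("side",[*h,.064]))
```

```text
t 25.6 p [ 570.2 -155.   226.7] hole [ 654.  -170.8  181.6] F [ 0.7 -0.7 -1.2] Ftool [0.9 0.6 1.2] Mtool [-0.04  0.03 -0.02] yaw -10.7
pred grip px [318.5624545  249.24074693] holetop [350.20738687 245.70864384]
```

View pics/crop7.png

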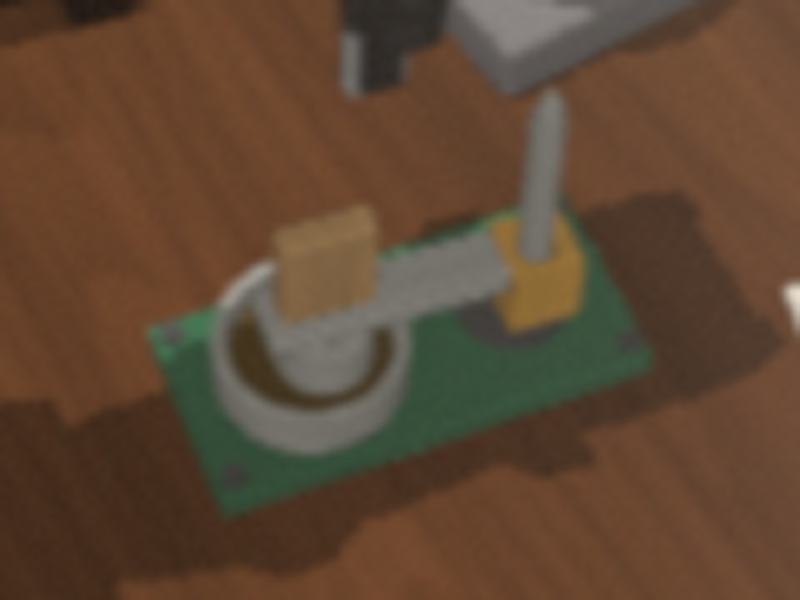

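The plate is seated level: rod through the brass at (540,240), plunger flat in the mould at (330,350), and the gripper well clear above. Handing in.

```bash
python3 -c "
from h import *
print(env.job_done())"
```

```text
the job is handed in; nothing more can be done
None
```

The plate is threaded on the guide rod, its plunger sits level on the cake in the mould, the gripper has let go and is clear, and the job was handed in at about 26 s. The highest contact force I read was about 5 N; the jar, mortar and bowl were never touched.

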